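Snap two cordless stylers into the spring clips of a salon dock

ROBOT

A 6-joint arm with a two-finger parallel gripper is mounted at the origin on the work surface. World frame = base frame: x ahead of the robot, y to its left, z up, the work surface at z = 0. Lengths are in m, angles in degrees, forces in N, time in s.
With the tool pointing down it reaches from about 0.375 to 0.9 m from the base axis. Payload 3.1 kg.
Tool frame: the origin (TCP) lies on the centre line of the jaws, within the pads' length; the fingertips stand 25 mm ahead of it and the grasp point (between the pads) lies 6 mm ahead of it; y points along the fingers, x is the direction in which the jaws open and shut, and the axes are right-handed (so a half turn about y gives the same grasp; the last joint's range is limited). The gripper opens to 87 mm and grips with 3 to 60 N. Pads are 19 mm wide; open, the fingers measure 117 mm over their backs; the gripper's body (75 mm by 190 mm) begins 51 mm behind the grasp point.
Start: joints at [55.663, 30.224, 82.088, -0, 67.689, -10.227], TCP at [0.255, 0.57, 0.248] pointing down, gripper open.
Joint ranges: [-176.69, 176.69], [-43.24, 126.21], [12.49, 139.97], [-82, 262], [0, 151.66], [-163.58, 163.58]. Speed limits (degrees/s): [159.86, 159.86, 180, 180, 180, 180].

INTERFACE

Orientations are given as a 3x3 rotation matrix whose columns are the frame's x, y, z axes.
In Python, from rig import * gives the robot as it stands.
- The arm moves only by the tool play_rows, never from a script. Its argument "commands" is a list of rows, each a list of 2 entries, a list of its own where there are three numbers: the shift along the world's x, y, z in m, then the turn, a rotation vector about the world's x, y, z in rad. A call has 1 to 10 rows; each row is the pose to reach, as a shift and turn from the pose commanded when the call began; what a row does not reach only later rows make up. A row lasts 1/8 s, in which the tool goes at most 62.5 mm and 10.7 degrees, less where a joint would pass 70% of its speed; a pose out of reach is approached as far as the arm can. A call with a gripper value outside its range is refused whole. "gripper" is the finger opening in m, from 0 to 0.087, set as the call begins (left out, the last holds). The fingers move at their own pace and stop on an object; the grip force is fixed at half the most. Time passes only in rows, so rows that repeat a pose let the fingers close. It gives the time, the measured TCP pose, the force and the opening at its end, in the units of the state.
- read_state(): the state, without advancing time (a new reading comes with each control period).
- capture(name): name is "scene" or "top" or "wrist"; returns a dict with "frame" (384x512x3 uint8, red, green, blue), "depth" (384x512 float32, m along the optical axis (not along the pixel's ray), 0 where there is no reading), "mtx" (3x3 intrinsics, pixels), "cam_to_world" (4x4, takes a point from camera to world coordinates); the wrist camera has in their place "hand_eye" (4x4, takes a point from camera to tool coordinates, whose origin is the TCP and whose axes are the tool frame's). Camera axes: x right, y down, z forward; pixel columns grow to the right and rows downward; lengths in m; the calibration is good to about 2 mm. A picture is of the moment at which its call begins: read the wrist's pose just before it.
- hand_in(): hands the job in, once; it reports no verdict.
The state is a dict: "time_s": time; "joint_positions": joint angles; "qvel": joint speeds; "tau": joint torques, N m; "position": TCP position; "tcp_rot": TCP orientation; "force": force on the tool from outside, world axes, zero at the start; "moment": the same for the moment, N m; "opening": opening from 0.0 (shut) to 1.0 (fully open).
Only numpy, scipy, OpenCV 4.12 (cv2) and the standard library are available. Lean on these libraries where they do the work, as an engineer would, in place of code of your own. Each camera call takes 0.05 s, during which the arm holds its last target. There are 200 camera calls.

TASK

Put the lilac straightener and the black trimmer away on the grey dock: push each one sideways, back against the dark backstop bar, until it has snapped fully home under both spring clips of the bay it lies in front of and lies flat and parallel against the bar. Leave the candle jar, the lotion bottle and the hairbrush where they are.

Things in the scene. Friction and masses are not known exactly. Their poses are not given: they have to be found in the camera images.
- dock: Fixed dock: grey plate 205 (own x) x 440 (own y) x 8 mm thick, from x = -177.5 to +27.5 mm, with a dark backstop bar along the far side, top 34 mm above the bench. Origin on the bench below the middle of the bar's face (x = 0). Own x points from the plate into the bar, away from the robot, up to 0.22 rad from world x; own y along the bar. Two bays, centred at y = -107.5 and +107.5 mm.
- bay_a (a point): Where a styler's centre is when home in the bay at the dock's -y end: 13 mm in front of the bar's face, 20 mm above the bench. Axes as the dock's. Each bay has two steel spring clips, 14 mm wide, 45 mm either side of the bay centre: 76 mm free between them, 55 mm free outside each one.
- bay_b (a point): The same for the bay at the dock's +y end. A styler pushed along the dock's +x lifts both clips by 7 mm; once its back is past their lowest edge they drop behind it and pull it against the bar. One clip takes about 3 to 8 N of push, both at once with friction 8 to 20 N.
- lip (a point): Lowest edge of one clip when empty (the one nearest the -y end of the dock; all four are alike): 25 mm above the bench, 29 mm in front of the bar's face. From here an orange entry ramp rises outward to 39 mm above the bench, 53 mm in front of the bar. Lifted clips stand at most 60 mm above the bench. The clips are flaps hinged in the bar, sprung downward.
- straightener_mid (a point): Centre of the lilac straightener, a loose straight bar 180 mm long (own x, either way round), 26 mm deep (own y), 24 mm high (own z), 0.15 to 0.3 kg. It starts flat on the plate in front of one bay, its centre 90 to 120 mm from the bar's face and within 10 mm of the bay's centre along the bar, up to 0.25 rad askew. Any side may be pushed.
- trimmer_mid (a point): Centre of the black cordless trimmer with metal head: same size, mass and start as the straightener, in front of the other bay.
- candle_jar: Bystander: pale green candle jar, 80 mm wide, 100 mm tall, standing on the bench beyond the dock. Origin at its foot.
- lotion: Bystander: amber lotion bottle, 52 mm wide, 170 mm tall, standing right of the dock. Origin at its foot.
- brush: Bystander: paddle hairbrush about 210 x 62 x 36 mm, lying left of the dock. Origin on the bench at mid-length; own x from handle to head.
Mind the look-alikes: they are no part of the job. What is shaped like the part that bears trimmer_mid but brown is not meant.

How it is judged:
By the outcome, as a careful person would: the job done as asked, in the order asked, and still so for the second after the job is handed in, with the robot touching nothing.
It also fails if it takes over 43 s, if anything falls off the work surface, if the arm or the gripper's body presses on something with over 40 N, if the wrist force passes 120 N, or if a joint passes its speed limit or range.

## Working session

There is one attempt and no reset: what is moved stays moved. The work goes in short steps, Python scripts to look and compute and a tool call to move; the robot and the scene stay as the last step left them, time stands still between calls to the robot, and variables do not carry over. Pictures are saved under pics/ and viewed, about 8 in all and at most 12, crops included, and the job is handed in when it is done.

Besides the shell and the picture viewer there is one more tool, called after "Call:" as name([rows], argument=value, ...), one row to a line, values as JSON. play_rows: Moves the arm, as the interface text tells. Its arguments: {"type":"object","properties":{"commands":{"type":"array"},"gripper":{"type":"number"}},"required":["commands"]}

```bash
ls; mkdir -p pics; python3 - <<'E'
from rig import *
import cv2,numpy as np
s=read_state();print(s['time_s'],s['position'],s['tcp_rot'],s['force'],s['opening'])
for n in ['scene','top']:
    c=capture(n);cv2.imwrite(f'pics/{n}0.png',c['frame'][:,:,::-1]);np.savez(f'{n}0.npz',**c)
    print(n,c['mtx'],c['cam_to_world'])
E
```

```text
pics
0.0 [0.25487253 0.56992485 0.24655632] [[ 4.08465146e-01 -1.23181978e-03 -9.12773086e-01]
 [ 9.12771392e-01 -1.80096589e-03  4.08466819e-01]
 [-2.14703070e-03 -9.99997620e-01  3.88738061e-04]] [ 0.71504581 -0.64210307  0.65411076] 1.0002278996245453
scene [[469.84816304   0.         245.4938534 ]
 [  0.         469.84816304 195.88409829]
 [  0.           0.           1.        ]] [[ 0.6535881   0.53961546 -0.53069553  1.38575797]
 [ 0.75682506 -0.46023437  0.46411222 -0.64331004]
 [ 0.0061978  -0.7049819  -0.70919821  1.02983068]
 [ 0.          0.          0.          1.        ]]
top [[475.60720269   0.         257.27079976]
 [  0.         475.60720269 189.28964459]
 [  0.           0.           1.        ]] [[-0.00995784 -0.98352169  0.18051575  0.36229857]
 [-0.99986329  0.00741029 -0.01478155  0.01415104]
 [ 0.0132003  -0.18063826 -0.98346102  1.58932034]
 [ 0.          0.          0.          1.        ]]
```

View images.

```bash
python3 - <<'E'
import cv2
a=cv2.imread('pics/top0.png');b=cv2.imread('pics/scene0.png')
cv2.imwrite('pics/t1.png',cv2.resize(a,(800,600),interpolation=cv2.INTER_CUBIC))
cv2.imwrite('pics/s1.png',cv2.resize(b,(800,600),interpolation=cv2.INTER_CUBIC))
E
```

```text
(no output)
```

View pics/t1.png

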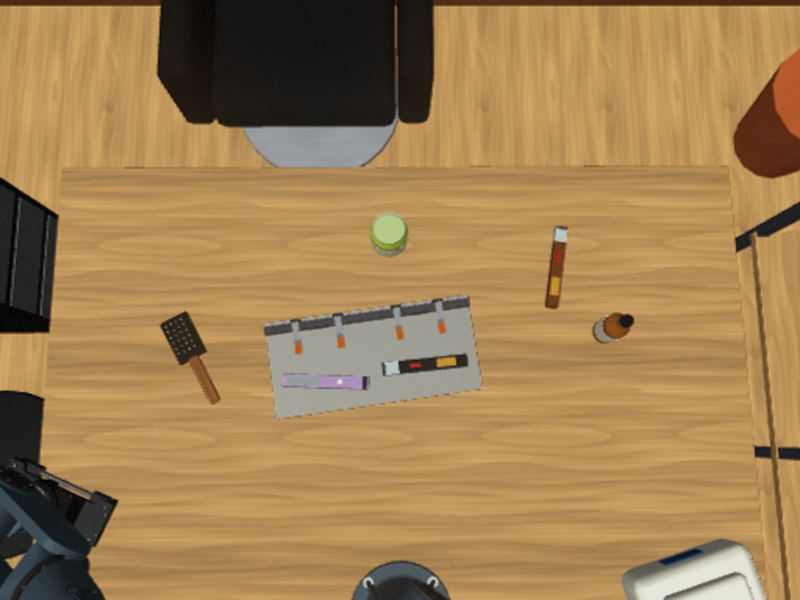

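View pics/s1.png

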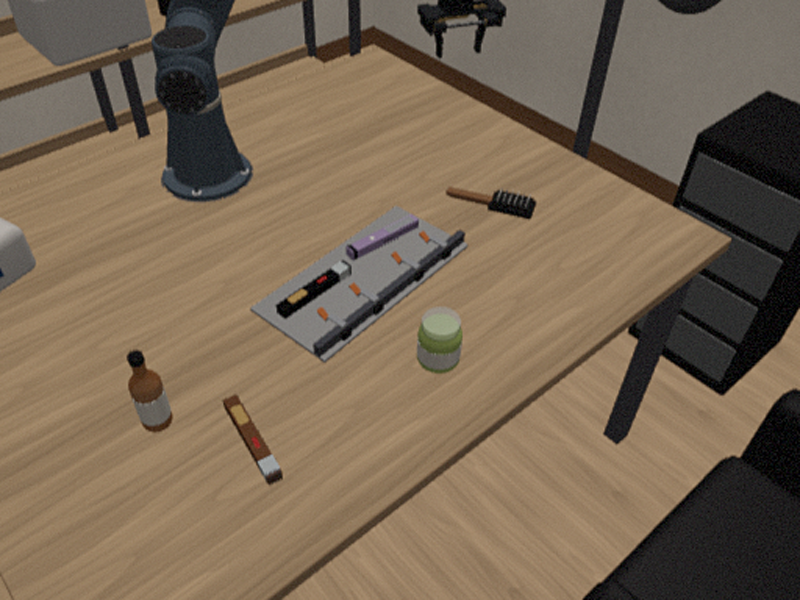

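```bash
cat > h.py <<'E'
import cv2,numpy as np
def ray(c,uv,z):
    uv=np.atleast_2d(uv).astype(float)
    K=c['mtx'];T=c['cam_to_world']
    d=np.c_[(uv[:,0]-K[0,2])/K[0,0],(uv[:,1]-K[1,2])/K[1,1],np.ones(len(uv))]@T[:3,:3].T
    return T[:3,3]+d*((z-T[2,3])/d[:,2])[:,None]
def rect(P):
    r=cv2.minAreaRect((P[:,:2]*1000).astype(np.float32)); b=cv2.boxPoints(r)
    e=[b[1]-b[0],b[2]-b[1]];e=max(e,key=np.linalg.norm)
    if e[1]<0:e=-e
    return np.array(r[0]),sorted(r[1]),np.arctan2(-e[0],e[1])  # centre, size, angle of normal from world x
def pts(m,k=1):
    n,l,s,_=cv2.connectedComponentsWithStats(m.astype(np.uint8));i=1+np.argmax(s[1:,4])
    v,u=np.nonzero(l==i);return np.c_[u,v],(l==i)
E
python3 - <<'E'
from h import *
c=dict(np.load('top0.npz'));f=c['frame'];hsv=cv2.cvtColor(f,cv2.COLOR_RGB2HSV).astype(int)
H,S,V=hsv[...,0],hsv[...,1],hsv[...,2]
roi=np.zeros(H.shape,bool);roi[180:275,165:312]=1
pl=roi&(S<40)&(V>100)
uv,mp=pts(pl)
P=ray(c,uv,.008);print('plate',rect(P))
fill=cv2.convexHull(uv.astype(np.int32));print('hull world',np.round(ray(c,cv2.approxPolyDP(fill,4,True)[:,0],.008)[:,:2],4))
li=roi&(H>120)&(H<160)&(S>40);uv,ml=pts(cv2.morphologyEx(li.astype(np.uint8),cv2.MORPH_CLOSE,np.ones((7,7))));print('lilac',uv.mean(0),rect(ray(c,uv,.032)))
hull=cv2.fillConvexPoly(np.zeros(H.shape,np.uint8),fill,1)>0
dk=(V<75)&roi
n,l,s,ce=cv2.connectedComponentsWithStats(dk.astype(np.uint8))
for i in range(1,n):
    if s[i,4]>15:print('dark',s[i],ce[i])
orange=roi&(H<14)&(S>150)&(V>120);n,l,s,ce=cv2.connectedComponentsWithStats(orange.astype(np.uint8))
for i in range(1,n):
    if s[i,4]>5:print('or',s[i],ce[i],ray(c,ce[i],.032))
cr=f[170:290,160:360,::-1];cv2.imwrite('pics/crop.png',cv2.resize(cr,(800,480),interpolation=cv2.INTER_CUBIC))
E
```

```text
plate (array([524.02667236,  54.35646057]), [202.23672485351562, 436.6887512207031], np.float32(0.1349548))
hull world [[ 0.457  -0.1724]
 [ 0.3958  0.2559]
 [ 0.5944  0.2833]
 [ 0.6525 -0.1475]]
lilac [217.19642857 244.22857143] (array([468.19073486, 134.45507812]), [25.03408432006836, 139.76577758789062], np.float32(-0.047418065))
dark [283 192  17   6  50] [290.9  194.34]
dark [254 195  21   7  68] [264.5        198.17647059]
dark [242 199   9   5  26] [245.88461538 201.15384615]
dark [213 201  14   6  25] [220.44 203.32]
dark [228 200  13   6  28] [234.17857143 203.07142857]
dark [192 204  21   7  77] [202.18181818 207.2987013 ]
dark [179 208   6   5  20] [181.4  210.15]
dark [255 227  44  12 226] [274.68141593 232.73451327]
or [281 207   4   6  23] [282.43478261 209.60869565] [[ 0.57922809 -0.09176919  0.032     ]]
or [254 211   4   6  23] [255.56521739 213.39130435] [[ 0.56736208 -0.00282436  0.032     ]]
or [216 216   4   7  25] [217.48 218.64] [[0.55100516 0.12258097 0.032     ]]
or [189 220   4   6  24] [190.5 222.5] [[0.5390112  0.21094838 0.032     ]]
or [263 233   6   2  12] [265.5 233.5] [[ 0.50077155 -0.03473655  0.032     ]]
```

View pics/crop.png

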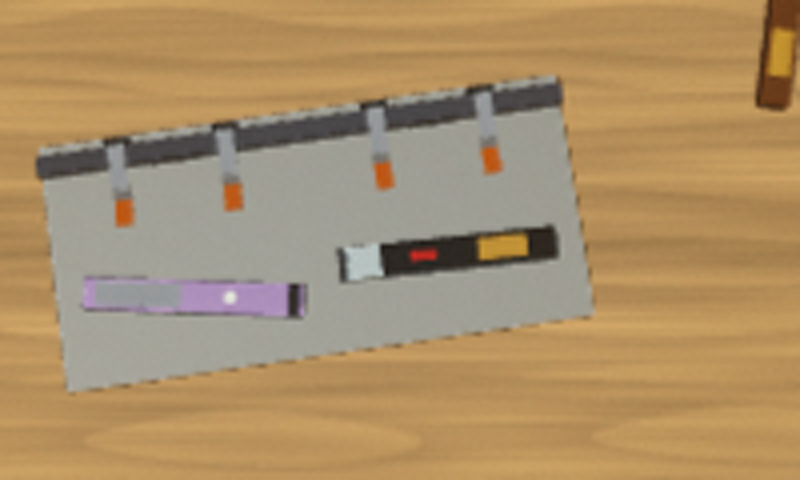

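```bash
cat >> h.py <<'E'
A=0.135;X=np.array([np.cos(A),np.sin(A)]);Y=np.array([-np.sin(A),np.cos(A)]);O=np.array([.602,.0655])
def todock(p):p=np.asarray(p)[...,:2]-O;return np.stack([p@X,p@Y],-1)
def toworld(x,y):return O+x*X+y*Y
def measure(c,verbose=True):
    f=c['frame'];hsv=cv2.cvtColor(f,cv2.COLOR_RGB2HSV).astype(int);H,S,V=hsv[...,0],hsv[...,1],hsv[...,2]
    roi=np.zeros(H.shape,bool);roi[180:275,165:312]=1
    li=roi&(H>120)&(H<160)&(S>40);bl=roi&(V<75)
    return li,bl
E
python3 - <<'E'
from h import *
from rig import read_state
c=dict(np.load('top0.npz'));f=c['frame'];hsv=cv2.cvtColor(f,cv2.COLOR_RGB2HSV).astype(int);H,S,V=hsv[...,0],hsv[...,1],hsv[...,2]
v,u=np.mgrid[:384,:512];W=ray(c,np.c_[u.ravel(),v.ravel()],.008);D=todock(W).reshape(384,512,2)
# dock-frame mask: interior of the plate in front of the ramps, not plate-grey
m=(D[...,0]>-.172)&(D[...,0]<-.062)&(abs(D[...,1])<.214)
g=np.median(f[m],axis=0);df=np.abs(f.astype(int)-g).max(2)>22;print(g)
n,l,s,ce=cv2.connectedComponentsWithStats(cv2.morphologyEx((m&df).astype(np.uint8),cv2.MORPH_CLOSE,np.ones((5,5))))
for i in range(1,n):
    if s[i,4]>150:
        vv,uu=np.nonzero(l==i);P=ray(c,np.c_[uu,vv],.030);ctr,sz,a=rect(P);print(ce[i],ctr,sz,a,'rel',a-A,'dock',todock(ctr/1000))
# face of the bar: dark rows, and plate front edge line fit
for col in (185,205,240,270,300):
    print(col,[ (r,int(V[r,col]),int(S[r,col])) for r in range(188,216)][::2] if col==240 else '')
pl=(S<40)&(V>100);E=[(x,np.nonzero(pl[200:285,x])[0].max()+200.5) for x in range(185,298,2)]
Q=ray(c,np.array(E),.008);k=np.polyfit(Q[:,1],Q[:,0],1);r=Q[:,0]-np.polyval(k,Q[:,1]);ok=abs(r)<.004;k=np.polyfit(Q[ok,1],Q[ok,0],1);print('front angle',-np.arctan(k[0]),'front dock x at mid',todock([np.polyval(k,.0417),.0417]))
for b in (.1075,-.1075):print(b,toworld(-.16,b),toworld(-.0355,b))
s=read_state();print(s['position'],np.degrees(np.arctan2(s['tcp_rot'][1][0],s['tcp_rot'][0][0])))
E
```

```text
[161. 160. 151.]
[271.76078431 233.02941176] [502.24694824 -55.27765656] [30.12432098388672, 182.1492919921875] 0.099086985 rel -0.03591302 dock [-0.11510093 -0.10625295]
[212.8315508  243.97860963] [468.66314697 152.67993164] [29.17821502685547, 182.23516845703125] -0.043348208 rel -0.17834821 dock [-0.12039009  0.10433256]
185 
205 
240 [(188, 187, 131), (190, 194, 130), (192, 184, 128), (194, 172, 130), (196, 188, 100), (198, 146, 17), (200, 74, 10), (202, 75, 7), (204, 85, 30), (206, 161, 17), (208, 159, 14), (210, 160, 19), (212, 159, 16), (214, 160, 16)]
270 
300 
front angle 0.1363143993163088 front dock x at mid [-0.17964979  0.0003826 ]
0.1075 [0.42898733 0.15048744] [0.55235454 0.16724394]
-0.1075 [ 0.45792425 -0.06255634] [ 0.58129146 -0.04579985]
[0.25496062 0.56995711 0.24663445] 65.88775742673225
```

Call:
play_rows([
  [[0.03,-0.08,-0.02],[0,0,0.11]],
  [[0.065,-0.17,-0.05],[0,0,0.22]],
  [[0.09,-0.24,-0.08],[0,0,0.33]],
  [[0.12,-0.32,-0.11],[0,0,0.44]],
  [[0.14,-0.38,-0.13],[0,0,0.5]],
  [[0.16,-0.424,-0.148],[0,0,0.556]],
  [[0.16,-0.424,-0.148],[0,0,0.556]],
  [[0.16,-0.424,-0.148],[0,0,0.556]],
  [[0.16,-0.424,-0.148],[0,0,0.556]],
  [[0.16,-0.424,-0.148],[0,0,0.556]],
], gripper=0.034)

```text
time_s: 1.35
position: [0.4149, 0.1467, 0.0995]
tcp_rot: [[-0.134, -0.001, -0.991], [0.991, 0.0, -0.134], [0.0, -1.0, 0.001]]
force: [-0.4, 0.5, 0.1]
opening: 0.393
```

```bash
sed -i 's/O=np.array(\[.602,.0655\])/O=np.array([.600,.0652])/' h.py; python3 - <<'E'
from rig import *
from h import *
s=read_state();c=capture('wrist');np.savez('w0.npz',pos=s['position'],R=s['tcp_rot'],**c)
print(c['hand_eye'].round(3));cv2.imwrite('pics/w0.png',c['frame'][:,:,::-1])
E
```

```text
[[ 1.     0.001  0.001 -0.   ]
 [-0.001 -0.275  0.962 -0.136]
 [ 0.001 -0.962 -0.275  0.076]
 [ 0.     0.     0.     1.   ]]
```

View pics/w0.png

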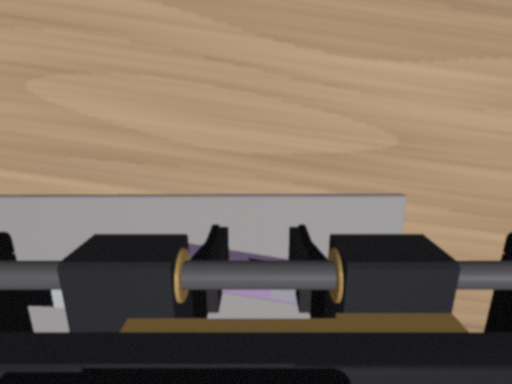

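```bash
python3 - <<'E'
from h import *
c=dict(np.load('w0.npz'));T=np.eye(4);T[:3,:3]=c['R'];T[:3,3]=c['pos'];c['cam_to_world']=T@c['hand_eye']
f=c['frame'];S=cv2.cvtColor(f,cv2.COLOR_RGB2HSV)[...,1]
E=[(x,150+np.nonzero(S[150:230,x]<45)[0].min()-.5) for x in range(10,400,30)];print(E[::4])
print('front',todock(ray(c,E,.008))[::4]); print('corner',todock(ray(c,[(404.5,215)],.008)))
print('tip L/R',todock(ray(c,[(222,229),(296,229)],float(c['pos'][2])-.025)))
print('tcp',todock(c['pos']),np.arctan2(c['R'][1,0],c['R'][0,0])-np.pi/2)
E
```

```text
[(10, np.float64(195.5)), (130, np.float64(194.5)), (250, np.float64(194.5)), (370, np.float64(193.5))]
front [[-0.18116192 -0.08322173]
 [-0.18199865  0.00816055]
 [-0.18204288  0.09943876]
 [-0.18287899  0.19070684]]
corner [[-0.16553956  0.21920273]]
tip L/R [[-0.18136659  0.08550819]
 [-0.18138177  0.12666009]]
tcp [-0.17247782  0.1057227 ] 0.13473837093742125
```

Call:
play_rows([
  [[0,0,-0.03],[0,0,0]],
  [[0,0,-0.055],[0,0,0]],
  [[0,0,-0.062],[0,0,0]],
  [[0.0,0.0,-0.062],[0,0,0]],
  [[0.0109,0.0015,-0.062],[0,0,0]],
  [[0.0208,0.0028,-0.062],[0,0,0]],
  [[0.0307,0.0042,-0.062],[0,0,0]],
  [[0.0406,0.0055,-0.062],[0,0,0]],
  [[0.0505,0.0069,-0.062],[0,0,0]],
  [[0.0604,0.0082,-0.062],[0,0,0]],
])

```text
time_s: 2.65
position: [0.4759, 0.1547, 0.0375]
tcp_rot: [[-0.135, -0.001, -0.991], [0.991, -0.0, -0.135], [0.0, -1.0, 0.001]]
force: [-2.3, -1.9, 1.3]
opening: 0.388
```

Call:
play_rows([
  [[0.0079,0.0011,0],[0,0,0]],
  [[0.0159,0.0022,0],[0,0,0]],
  [[0.0198,0.0027,0],[0,0,0]],
  [[0.0198,0.0027,0],[0,0,0]],
])

```text
time_s: 3.15
position: [0.4969, 0.1575, 0.0376]
tcp_rot: [[-0.135, 0.003, -0.991], [0.991, 0.0, -0.135], [-0.0, -1.0, -0.003]]
force: [0.1, 0.4, -0.3]
opening: 0.391
```

```bash
cat > look.py <<'E'
from rig import *
from h import *
import sys
s=read_state();print(s['time_s'],todock(s['position']),s['position'],s['force'].round(1) if hasattr(s['force'],'round') else s['force'])
t=capture('top');w=capture('scene');np.savez('top_l.npz',**t);np.savez('scene_l.npz',**w)
a=cv2.resize(t['frame'][170:290,160:330,::-1],None,fx=4,fy=4,interpolation=cv2.INTER_CUBIC)
b=cv2.resize(w['frame'][110:240,150:320,::-1],None,fx=4,fy=4,interpolation=cv2.INTER_CUBIC)
im=np.zeros((a.shape[0]+b.shape[0],680,3),np.uint8);im[:a.shape[0]]=a;im[a.shape[0]:]=b
cv2.imwrite(sys.argv[1],cv2.resize(im,None,fx=.59,fy=.59,interpolation=cv2.INTER_AREA))
E
python3 look.py pics/l1.png
```

```text
3.15 [-0.08972346  0.10534342] [0.4969147  0.15750902 0.03756653] [ 0.1  0.4 -0.3]
```

View pics/l1.png

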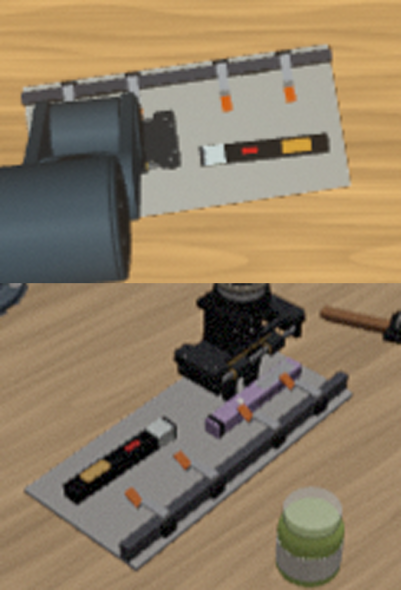

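Call:
play_rows([
  [[0.005,0.0007,0],[0,0,0]],
  [[0.0099,0.0013,0],[0,0,0]],
  [[0.0149,0.002,0],[0,0,0]],
  [[0.0198,0.0027,0],[0,0,0]],
  [[0.0248,0.0034,0],[0,0,0]],
  [[0.0297,0.004,0],[0,0,0]],
  [[0.0347,0.0047,0],[0,0,0]],
  [[0.0386,0.0052,0],[0,0,0]],
])

```text
time_s: 4.25
position: [0.5173, 0.1611, 0.0365]
tcp_rot: [[-0.136, -0.037, -0.99], [0.991, -0.004, -0.136], [0.001, -0.999, 0.038]]
force: [-27.7, -6.2, 22.5]
opening: 0.39
```

Call:
play_rows([
  [[0.003,0.0004,0],[0,0,0]],
  [[0.0059,0.0008,0],[0,0,0]],
  [[0.0089,0.0012,0],[0,0,0]],
])

```text
time_s: 4.62
position: [0.5189, 0.1615, 0.0362]
tcp_rot: [[-0.137, -0.053, -0.989], [0.991, -0.007, -0.137], [0.001, -0.999, 0.054]]
force: [-34.8, -6.7, 27.0]
opening: 0.389
```

```bash
python3 - <<'E'
from rig import *
from h import *
w=capture('scene');np.savez('scene_l.npz',**w)
cv2.imwrite('pics/l2.png',cv2.resize(w['frame'][110:190,215:315,::-1],None,fx=7,fy=7,interpolation=cv2.INTER_CUBIC))
s=read_state();print(s['force'],s['moment'],s['time_s'])
E
```

```text
[-18.01836292  -2.38641516  11.04000628] [-0.34515001  2.79292818  0.03452196] 4.675
```

View pics/l2.png

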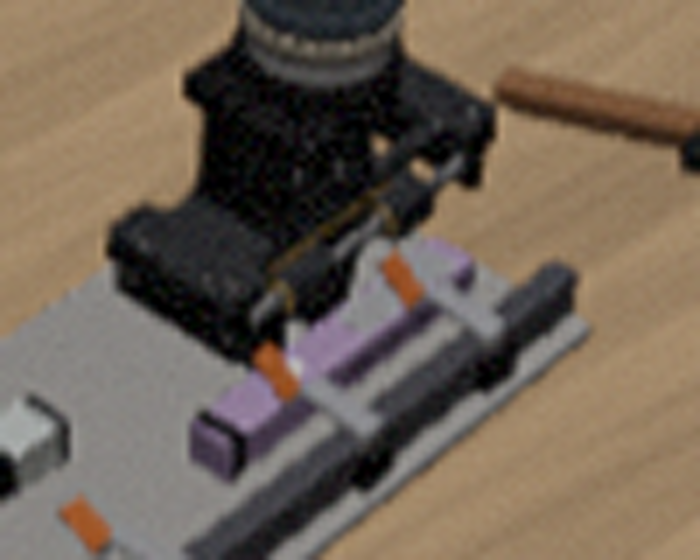

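Call:
play_rows([
  [[0,0,0],[0,0,0]],
  [[0,0,0],[0,0,0]],
])

```text
time_s: 4.92
position: [0.538, 0.1635, 0.0361]
tcp_rot: [[-0.135, -0.011, -0.991], [0.991, -0.001, -0.135], [0.0, -1.0, 0.011]]
force: [-6.3, -0.4, -3.6]
opening: 0.39
```

```bash
python3 - <<'E'
from rig import *
from h import *
s=read_state();print(s['position'],todock(s['position']),s['force'],s['moment'],s['time_s'],s['joint_positions'],s['tau'])
E
```

```text
[0.53803333 0.1634944  0.03606432] [-0.04817338  0.10574017] [-6.30991274 -0.38704748 -3.58534533] [-0.00788749  1.10130507  0.01155507] 4.925 [ 5.51753629e+00  4.39627449e+01  9.88143541e+01  1.59181603e-03
  3.78384627e+01 -9.22534187e+01] [-6.74478896e-01 -4.81368756e+01 -1.24308050e+01 -2.88834708e-02
 -1.67393334e+00  2.95487547e-02]
```

Call:
play_rows([
  [[0.003,0.0004,0],[0,0,0]],
  [[0.005,0.0007,0],[0,0,0]],
  [[0.005,0.0007,0],[0,0,0]],
])

```text
time_s: 5.3
position: [0.5426, 0.1641, 0.036]
tcp_rot: [[-0.135, -0.012, -0.991], [0.991, -0.001, -0.135], [0.0, -1.0, 0.012]]
force: [-8.4, -0.7, -0.9]
opening: 0.392
```

Call:
play_rows([
  [[0.003,0.0004,0],[0,0,0]],
  [[0.005,0.0007,0],[0,0,0]],
  [[0.005,0.0007,0],[0,0,0]],
])

```text
time_s: 5.68
position: [0.5465, 0.1647, 0.0361]
tcp_rot: [[-0.136, -0.015, -0.991], [0.991, -0.002, -0.136], [0.0, -1.0, 0.015]]
force: [-10.9, -1.8, 2.1]
opening: 0.389
```

Call:
play_rows([
  [[0.003,0.0004,0],[0,0,0]],
  [[0.004,0.0005,0],[0,0,0]],
  [[0.004,0.0005,0],[0,0,0]],
])

```text
time_s: 6.05
position: [0.5466, 0.1647, 0.0361]
tcp_rot: [[-0.136, -0.023, -0.99], [0.991, -0.003, -0.136], [0.0, -1.0, 0.023]]
force: [-15.4, -2.8, 7.5]
opening: 0.387
```

```bash
python3 - <<'E'
from rig import *
from h import *
w=capture('scene');np.savez('scene_l.npz',**w)
cv2.imwrite('pics/l3.png',cv2.resize(w['frame'][110:190,215:315,::-1],None,fx=7,fy=7,interpolation=cv2.INTER_CUBIC))
s=read_state();print(s['force'],s['moment'],s['time_s'],todock(s['position']))
E
```

```text
[-14.58717689  -3.32248538   7.36262433] [-0.44021753  2.48885702  0.03459719] 6.1 [-0.03951387  0.10575761]
```

View pics/l3.png

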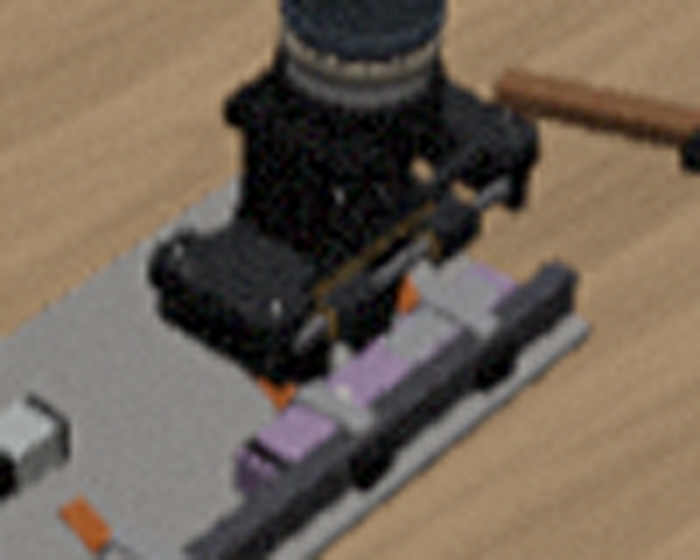

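Call:
play_rows([
  [[0.005,0.0007,0],[0,0,0]],
  [[0.005,0.0007,0],[0,0,0]],
])

```text
time_s: 6.35
position: [0.5468, 0.1647, 0.0361]
tcp_rot: [[-0.137, -0.034, -0.99], [0.991, -0.005, -0.137], [0.0, -0.999, 0.034]]
force: [-22.4, -5.1, 17.2]
opening: 0.392
```

Call:
play_rows([
  [[-0.015,-0.002,0],[0,0,0]],
  [[-0.035,-0.0047,0],[0,0,0]],
  [[-0.055,-0.0074,0.03],[0,0,0]],
  [[-0.075,-0.01,0.06],[0,0,0]],
  [[-0.1,-0.06,0.065],[0,0,0]],
  [[-0.107,-0.11,0.065],[0,0,0]],
  [[-0.107,-0.17,0.065],[0,0,0]],
  [[-0.107,-0.2275,0.065],[0,0,0]],
  [[-0.107,-0.2275,0.065],[0,0,0]],
  [[-0.107,-0.2275,0.065],[0,0,0]],
])

```text
time_s: 7.6
position: [0.4555, -0.0614, 0.1026]
tcp_rot: [[-0.134, 0.001, -0.991], [0.991, -0.0, -0.134], [-0.0, -1.0, -0.001]]
force: [-0.2, 0.4, 0.0]
opening: 0.391
```

```bash
python3 look.py pics/l4.png
```

```text
7.6 [-0.16024003 -0.10598711] [ 0.45548278 -0.06138952  0.10259467] [-0.2  0.4  0. ]
```

View pics/l4.png

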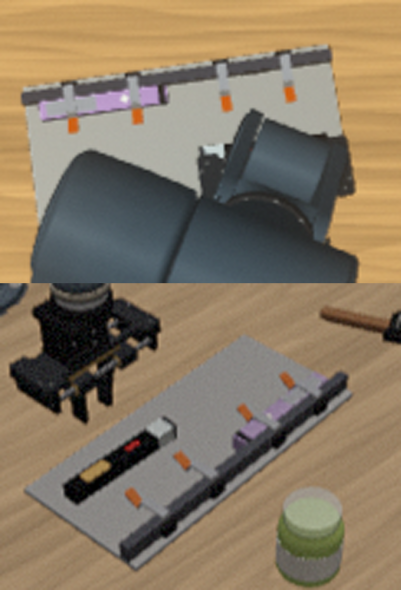

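Call:
play_rows([
  [[0,0,-0.035],[0,0,0]],
  [[0,0,-0.06],[0,0,0]],
  [[0,0,-0.065],[0,0,0]],
  [[0.0109,0.0015,-0.065],[0,0,0]],
  [[0.0208,0.0028,-0.065],[0,0,0]],
  [[0.0307,0.0042,-0.065],[0,0,0]],
  [[0.0406,0.0055,-0.065],[0,0,0]],
  [[0.0505,0.0069,-0.065],[0,0,0]],
  [[0.0604,0.0082,-0.065],[0,0,0]],
  [[0.0684,0.0093,-0.065],[0,0,0]],
])

```text
time_s: 8.95
position: [0.524, -0.0518, 0.0375]
tcp_rot: [[-0.135, -0.0, -0.991], [0.991, -0.0, -0.135], [-0.0, -1.0, 0.0]]
force: [-2.8, -0.6, 2.6]
opening: 0.391
```

Call:
play_rows([
  [[0.004,0.0005,0],[0,0,0]],
  [[0.0079,0.0011,0],[0,0,0]],
  [[0.0119,0.0016,0],[0,0,0]],
  [[0.0159,0.0022,0],[0,0,0]],
  [[0.0198,0.0027,0],[0,0,0]],
  [[0.0238,0.0032,0],[0,0,0]],
])

```text
time_s: 9.7
position: [0.5399, -0.0481, 0.0373]
tcp_rot: [[-0.136, -0.017, -0.991], [0.991, 0.002, -0.136], [0.004, -1.0, 0.016]]
force: [-16.4, -5.8, 12.5]
opening: 0.393
```

Call:
play_rows([
  [[0.004,0.0005,0],[0,0,0]],
  [[0.0079,0.0011,0],[0,0,0]],
  [[0.0119,0.0016,0],[0,0,0]],
  [[0.0119,0.0016,0],[0,0,0]],
])

```text
time_s: 10.2
position: [0.5469, -0.0459, 0.0371]
tcp_rot: [[-0.137, -0.027, -0.99], [0.991, 0.004, -0.137], [0.007, -1.0, 0.026]]
force: [-23.0, -6.9, 17.8]
opening: 0.39
```

Call:
play_rows([
  [[0.004,0.0005,0],[0,0,0]],
  [[0.0069,0.0009,0],[0,0,0]],
  [[0.0069,0.0009,0],[0,0,0]],
])

```text
time_s: 10.58
position: [0.558, -0.0446, 0.0369]
tcp_rot: [[-0.136, -0.018, -0.991], [0.991, 0.004, -0.136], [0.006, -1.0, 0.017]]
force: [-15.2, -1.7, 9.5]
opening: 0.391
```

Call:
play_rows([
  [[0.002,0.0003,0],[0,0,0]],
  [[0.004,0.0005,0],[0,0,0]],
  [[0.006,0.0008,0],[0,0,0]],
  [[0.006,0.0008,0],[0,0,0]],
])

```text
time_s: 11.08
position: [0.564, -0.0438, 0.0368]
tcp_rot: [[-0.136, -0.018, -0.991], [0.991, 0.003, -0.136], [0.006, -1.0, 0.017]]
force: [-14.9, -0.7, 10.5]
opening: 0.388
```

Call:
play_rows([
  [[0.003,0.0004,0],[0,0,0]],
  [[0.006,0.0008,0],[0,0,0]],
  [[0.006,0.0008,0],[0,0,0]],
])

```text
time_s: 11.45
position: [0.5703, -0.043, 0.0368]
tcp_rot: [[-0.136, -0.017, -0.991], [0.991, 0.003, -0.136], [0.006, -1.0, 0.017]]
force: [-14.9, -1.3, 8.5]
opening: 0.388
```

Call:
play_rows([
  [[0.003,0.0004,0],[0,0,0]],
  [[0.006,0.0008,0],[0,0,0]],
  [[0.006,0.0008,0],[0,0,0]],
])

```text
time_s: 11.82
position: [0.5753, -0.0425, 0.0368]
tcp_rot: [[-0.136, -0.02, -0.99], [0.991, 0.003, -0.137], [0.006, -1.0, 0.019]]
force: [-16.9, -3.2, 12.1]
opening: 0.393
```

Call:
play_rows([
  [[0.003,0.0004,0],[0,0,0]],
  [[0.006,0.0008,0],[0,0,0]],
  [[0.006,0.0008,0],[0,0,0]],
])

```text
time_s: 12.2
position: [0.5755, -0.0424, 0.0368]
tcp_rot: [[-0.138, -0.032, -0.99], [0.99, 0.003, -0.138], [0.007, -0.999, 0.032]]
force: [-27.7, -8.1, 20.5]
opening: 0.389
```

Call:
play_rows([
  [[-0.015,-0.002,0],[0,0,0]],
  [[-0.035,-0.0047,0],[0,0,0]],
  [[-0.055,-0.0074,0.02],[0,0,0]],
  [[-0.075,-0.01,0.07],[0,0,0]],
  [[-0.1,0.01,0.12],[0,0,0]],
  [[-0.12,0.06,0.16],[0,0,0]],
  [[-0.14,0.12,0.2],[0,0,0]],
  [[-0.17,0.18,0.22],[0,0,0]],
  [[-0.2,0.24,0.22],[0,0,0]],
  [[-0.22,0.3,0.22],[0,0,0]],
])

```text
time_s: 13.45
position: [0.3805, 0.2334, 0.2582]
tcp_rot: [[-0.134, 0.006, -0.991], [0.991, 0.002, -0.134], [0.002, -1.0, -0.006]]
force: [1.3, 0.3, -0.1]
opening: 0.394
```

Call:
play_rows([
  [[-0.03,0.05,0],[0,0,0]],
  [[-0.06,0.1,0],[0,0,0]],
  [[-0.09,0.15,0],[0,0,0]],
  [[-0.11,0.2,0],[0,0,0]],
  [[-0.11,0.25,0],[0,0,0]],
  [[-0.11,0.25,0],[0,0,0]],
  [[-0.11,0.25,0],[0,0,0]],
])

```text
time_s: 14.32
position: [0.2698, 0.481, 0.2566]
tcp_rot: [[-0.135, 0.0, -0.991], [0.991, -0.0, -0.135], [-0.0, -1.0, -0.0]]
force: [0.2, -0.1, -0.2]
opening: 0.39
```

```bash
python3 - <<'E'
from rig import *
from h import *
s=read_state();print(s['time_s'],s['position'],s['force'])
t=capture('top');w=capture('scene');np.savez('top_f.npz',**t);np.savez('scene_f.npz',**w)
a=cv2.resize(t['frame'][175:260,160:320,::-1],(640,340),interpolation=cv2.INTER_CUBIC)
b=cv2.resize(w['frame'][125:235,155:305,::-1],(640,469),interpolation=cv2.INTER_CUBIC)[100:360]
cv2.imwrite('pics/f1.png',np.vstack([a,b]))
# bystander drift
t0=dict(np.load('top0.npz'));d=np.abs(t['frame'].astype(int)-t0['frame']).max(2)>50
d[:,:]&=True;n,l,st,ce=cv2.connectedComponentsWithStats(cv2.morphologyEx(d.astype(np.uint8),cv2.MORPH_OPEN,np.ones((2,2))))
for i in range(1,n):
    if st[i,4]>8:print(st[i],ce[i].round())
f=t['frame'];hsv=cv2.cvtColor(f,cv2.COLOR_RGB2HSV).astype(int);H,S,V=hsv[...,0],hsv[...,1],hsv[...,2]
v,u=np.mgrid[:384,:512];D=todock(ray(t,np.c_[u.ravel(),v.ravel()],.032)).reshape(384,512,2)
x,y=D[...,0],D[...,1];g=np.array([161,160,151])
for nm,ys in(('lilac',(.02,.195)),('trim',(-.195,-.02))):
  # rear edge: first row (going up image) where colour leaves plate-grey
  E=[]
  for c in range(165,312):
    col=[r for r in range(275,190,-1) if -.15<x[r,c]<-.0 and ys[0]<y[r,c]<ys[1] and min(abs(abs(y[r,c])-k) for k in(.0625,.1525))>.013]
    for r in col:
      hit=(120<H[r,c]<165 and S[r,c]>30) if nm=='lilac' else V[r,c]<75
      if hit:E.append((y[r,c],x[r,c]));break
  E=np.array(E);k=np.polyfit(E[:,0],E[:,1],1);rr=E[:,1]-np.polyval(k,E[:,0]);ok=abs(rr)<.004;k=np.polyfit(E[ok,0],E[ok,1],1);print(nm,len(E),ok.sum(),'slope',k[0],'rear x at bay',np.polyval(k,np.mean(ys)),'y range',E[:,0].min(),E[:,0].max())
E
```

```text
14.325 [0.26977133 0.48102841 0.25655621] [ 0.1968827  -0.09923896 -0.1800542 ]
[285 198  10   9  79] [290. 202.]
[258 201  23  10 179] [269. 205.]
[251 204   3   8  19] [252. 207.]
[241 207   2   6  12] [242. 210.]
[228 208   4   8  28] [229. 212.]
[203 210   5   2  10] [205. 210.]
[256 227  45  14 391] [278. 233.]
[233 242   4   9  32] [234. 246.]
[  15  291   94   93 3997] [ 69. 332.]
[  0 314   9  11  55] [  3. 320.]
[ 28 335  35  27 480] [ 47. 347.]
[ 10 355   6   5  19] [ 12. 357.]
[  0 359  27  25 471] [ 10. 373.]
[ 44 368   5   4  13] [ 46. 369.]
lilac 38 35 slope -0.0019335705074669612 rear x at bay -0.026746889165348346 y range 0.022593430848552358 0.1946805826661273
trim 30 25 slope 0.002437995217352481 rear x at bay -0.02644175186953214 y range -0.19084294712683786 -0.04928305469081211
```

View pics/f1.png

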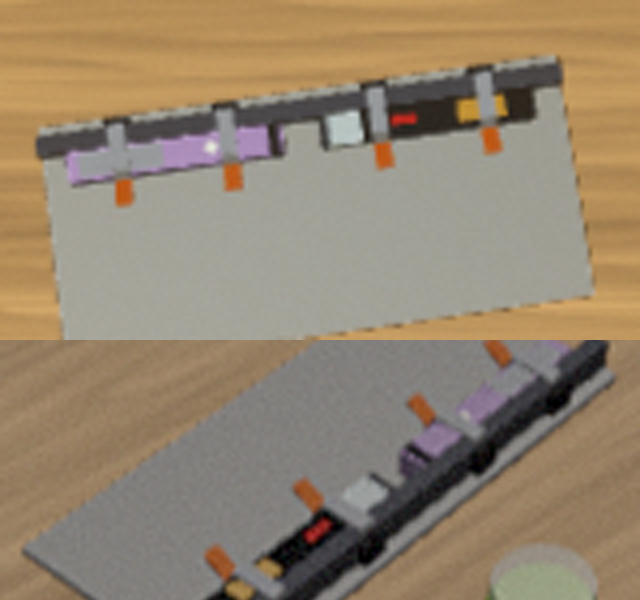

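```bash
python3 -c "
from rig import *
print(hand_in())"
```

```text
the job is handed in; nothing more can be done
None
```

I pushed the lilac straightener home into the +y bay, then the black trimmer into the −y bay. The fingers were partly open and passed between each bay's clips, and the job was handed in at about 14.3 s of the 43 s allowed.

Final checks from the top camera, with the arm clear and reading about 0 N:
- **Position:** the backs are 26.7 mm (straightener) and 26.4 mm (trimmer) in front of the bar's face. Fully home is 26 mm, and the calibration is good to about 2 mm.
- **Parallel:** both lie within about 0.003 rad of the bar.
- **Clips:** the ramps look the same as when the clips were empty, so the clips have dropped behind both stylers.
- **Bystanders:** the candle jar, lotion bottle, hairbrush and the brown look-alike show no change between the first and last pictures.

Two readings disagreed with what I expected:
- **Push force:** it peaked at about 35 N while the straightener went under its clips, above the stated 8 to 20 N. There was also an upward force of up to 27 N that I could not explain. Both are well below the 120 N wrist limit.
- **Dock distance:** the wrist camera put the dock's front edge about 4 mm nearer the robot than my top-camera fit. I therefore pushed each styler until it stopped against the bar instead of to a calculated position.

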